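Close and bolt the splash cover of a lens edger

ROBOT

A 6-joint arm with a two-finger parallel gripper is mounted at the origin on the work surface. World frame = base frame: x ahead of the robot, y to its left, z up, the work surface at z = 0. Lengths are in m, angles in rad, forces in N, time in s.
With the tool pointing down it reaches from about 0.25 to 0.775 m from the base axis. Payload 4 kg.
Tool frame: the origin (TCP) lies at the centre of the arm's flange, where the gripper is bolted on; the fingertips stand 199 mm ahead of it and the grasp point (between the pads) lies 180 mm ahead of it (robot.tcp_to_tips is the distance from the TCP to the fingertips, in m); z points along the fingers, y is the line along which they close (so a half turn about z gives the same grasp; the last joint's range is limited). The gripper opens to 94 mm and grips with 3 to 60 N. Pads are 16 mm wide; open, the fingers measure 119 mm over their backs; the gripper's body (75 mm by 177 mm) begins 78 mm behind the grasp point.
Start: joints at [1.175, 0.087, 1.371, -0, 1.684, -0.103], TCP at [0.159, 0.527, 0.405] pointing down, gripper open.
Joint ranges: [-3.1, 3.1], [-0.76, 2.03], [0.27, 2.55], [-1.08, 4.22], [0.17, 2.65], [-2.57, 2.57]. Speed limits (rad/s): [2.79, 2.79, 3.14, 3.14, 3.14, 3.14].

INTERFACE

Orientations are given as [roll, pitch, yaw] about the fixed x, y, z axes, in that order (R = Rz(yaw) Ry(pitch) Rx(roll)).
In Python, from bench import telemetry, snapshot, ticket, robot gives the robot as it stands.
- The arm moves only by the tool apply_moves, never from a script. Its argument "moves" is a list that holds one entry, the list of rows, each a list of 5 numbers: the shift along the tool's x, y, z in units of 50 mm (1.0 is 50 mm), then the turn about the tool's z in units of 10 degrees (1.0 is 10 degrees), then the closure, from 0 (fully open) to 1 (shut). A call has 1 to 10 rows; each row is the pose to reach, as a shift and turn from the pose commanded when the call began, along the tool's axes at that moment; what a row does not reach only later rows make up. A row lasts 1/8 s, in which the tool goes at most 62.5 mm and 10.7 degrees, less where a joint would pass 70% of its speed; a pose out of reach is approached as far as the arm can. A call with a gripper value outside its range is refused whole. The fingers move at their own pace and stop on an object; the grip force is fixed at half the most. Time passes only in rows, so rows that repeat a pose let the fingers close. It gives the time, the measured TCP pose, the force, the opening and the grip force at its end, in the units of the state.
- telemetry.get_obs(): the state, without advancing time (a new reading comes with each control period).
- snapshot(name): name is "side" or "top" or "wrist"; returns a dict with "image" (384x512x3 uint8, red, green, blue), "fovy" (degrees; the focal length in pixels is half the picture's height over the tangent of half this angle, whatever the lens; pixels are square), "cx", "cy" (the principal point, pixels), "R" (3x3) and "t" (3): a world point X has camera coordinates R X + t. Camera axes: x right, y down, z forward; pixel columns grow to the right and rows downward; lengths in m; the calibration is good to about 2 mm. The wrist camera is an equidistant fisheye: a pixel r from the principal point sees the ray r / f radians off the axis. A picture is of the moment at which its call begins. There is no depth.
- ticket.close_job(): hands the job in; it is judged then, once.
The state is a dict: "time": time; "joint_positions": joint angles; "qvel": joint speeds; "joint_torque": joint torques, N m; "tool_pos": TCP position; "ee_rot": TCP orientation; "wrist_force": force on the tool from outside, world axes, zero at the start; "wrist_torque": the same for the moment, N m; "width": finger opening in m; "finger_force": force on a finger pad.
Only numpy, scipy, OpenCV 4.12 (cv2) and the standard library are available. Lean on these libraries where they do the work, as an engineer would, in place of code of your own. Each camera call takes 0.05 s, during which the arm holds its last target. There are 200 camera calls.

TASK

Close the splash cover of the lens edger and, holding it down on its rubber seal, slide its bolt across until the tip is fully home in the keeper, so that the cover stays shut by itself. Do it with feeling: do not crush the seal and do not ram the bolt into the keeper. Leave the other things on the bench alone.

Things in the scene. Friction and masses are not known exactly. Their poses are not given: they have to be found in the camera images.
- edger: Bench lens edger, white housing on a grey skirt, 300 x 420 mm, flat deck 120 mm above the bench, open white water tank (to 205 mm high) on its rear right corner; fixed. Origin: underside centre. x points to its rear (away from its front), y to its left, z up.
- cover (a joint): Splash cover: white frame 220 mm wide with a clear pane, 8 mm thick, hinged along its rear edge (hinge axis parallel to the edger's y, 134 mm above the bench); starts part open. Angle in rad, growing as the front rises; at 0 the bolt is level with the middle of the keeper's adjustment, and a shut cover lies within 0.045 of 0. The hinge is stiff: the cover stays where it is left and needs 1 to 2 N at the knob to swing down.
- cover_hinge (a point): Middle of the cover's hinge axis. Knob's centre with the cover at 0: 140 mm in front of this axis (edger's -x) and 38 mm above it.
- bolt (a joint): Flat steel bolt, 16 mm wide, 8 mm thick, lying on the front bar of the cover in two straps; slides to the edger's +y (parallel to the hinge), about 3 N of friction, stays where it is left. Value in m: 0 drawn back, 0.010 its tip reaches the keeper's face, 0.036 fully home (it bottoms in the socket). Starts at 0 to 0.006.
- knob (a point): Centre of the bolt's black ball knob, 24 mm across, on a 10 mm stem, 34 mm above the cover's top face, at the end of the bolt away from the keeper; it moves with the bolt and tilts with the cover. The straps stand 12.5 mm above the cover, the nearer one 74 mm from the drawn-back knob.
- bolt_tip (a point): Middle of the flat end face of the bolt that enters the keeper.
- keeper: Dark steel keeper bracket, fixed on the deck beside the cover, with a socket block 36 x 36 mm. Axes as the edger's; origin on the deck below the middle of the socket's mouth, which faces the bolt (-y). Opening 22 mm wide, 10 mm high, 26 mm deep. The socket is screwed in slots and set by hand: the middle of its opening is anywhere from 19 to 29 mm above the origin, not told by this pose, and must be found by feel. It should not take over 25 N.
- seal: Black rubber bulb seal along the deck under the cover's front bar, 170 mm long, 8 mm wide, 18 mm high when free; origin on the deck under its middle. The cover meets it at about 0.05 rad and it then pushes back about 1.5 N per mm at the knob, so a cover pressed home but not bolted rises again by a few mm; with the bolt level with the socket the knob needs 4 to 20 N downwards. Over 35 N crushes it.
- job_tray: Loose grey plastic job tray 200 x 130 x 30 mm with two lens blanks lying in it, beside the edger; origin underside centre. Not part of the job.
- spray_bottle: Loose trigger spray bottle, 72 mm across, 210 mm high, beside the edger; origin underside centre. Not part of the job.
- screwdriver: Loose screwdriver, 190 mm long, lying beside the edger; origin on its underside. Not part of the job.

How it is judged:
On the way, in this order (a step that is already met when the one before it is completed fails the run):
1. the cover is brought down onto its seal with the bolt still drawn back (value of joint cover below 0.05 rad and value of joint bolt below 0.015 m), for 0.1 s.
2. the bolt is fully home in the keeper, with the cover down (value of joint cover below 0.05 rad and value of joint bolt above 0.0335 m), for 0.2 s.
At the end, for the whole second after the job is handed in: The cover is shut (joint below 0.05 rad) and its bolt fully home in the keeper (joint above 33.5 mm; it bottoms at 36 mm), and it stays so by itself (all of step 2); the robot touches nothing.
It fails at once if the seal is crushed (more than 35 N on it) (contact force between seal and anything else above 35 N).
It fails at once if the bolt is rammed into the keeper (more than 25 N on it) (contact force between keeper and anything else above 25 N).
It fails at once if a bystander is moved by more than 20 mm (distance of any of job_tray, spray_bottle, screwdriver from where it was at the start of the episode above 0.02 m).
It also fails if it takes over 51 s, if anything falls off the work surface, if the arm or the gripper's body presses on something with over 40 N, if the wrist force passes 120 N, or if a joint passes its speed limit or range.

## Working session

There is one attempt and no reset: what is moved stays moved. The work goes in short steps, Python scripts to look and compute and a tool call to move; the robot and the scene stay as the last step left them, time stands still between calls to the robot, and variables do not carry over. Pictures are saved under pics/ and viewed, at most 10 in all, crops included, and the job is handed in when it is done.

Besides the shell and the picture viewer there is one more tool, called in YAML: its name, and indented under it one key for each argument. apply_moves: Moves the arm, as the interface text tells. Its arguments: {"type":"object","properties":{"moves":{"type":"array","items":{"type":"array","items":{"type":"array","items":{"type":"number"}}}}},"required":["moves"]}

```bash
mkdir -p pics; cat > h.py <<'E'
import numpy as np, cv2
from bench import telemetry, snapshot, ticket, robot
def snap(n,f):
    s=snapshot(n); cv2.imwrite(f'pics/{f}.png',cv2.cvtColor(s['image'],cv2.COLOR_RGB2BGR)); np.savez(f'pics/{f}.npz',**s); return s
def ray(s,u,v,fish=False):
    R=np.array(s['R']);t=np.array(s['t']);f=192/np.tan(np.radians(float(s['fovy']))/2)
    a=np.array([u-float(s['cx']),v-float(s['cy'])])
    if fish:
        r=np.linalg.norm(a)+1e-9; d=np.array([*(a/r*np.sin(r/f)),np.cos(r/f)])
    else: d=np.array([*(a/f),1.])
    d=R.T@d; return -R.T@t,d/np.linalg.norm(d)
def onz(s,u,v,z,fish=False):
    o,d=ray(s,u,v,fish); return o+d*(z-o[2])/d[2]
def tri(rs):
    A=0;b=0
    for o,d in rs:
        P=np.eye(3)-np.outer(d,d);A=A+P;b=b+P@o
    return np.linalg.solve(A,b)
E
python3 - <<'E'
from h import *
a=[snap(n,n+'0')['image'] for n in('top','side')]
im=np.vstack([cv2.resize(x,(400,300)) for x in a])
print(telemetry.get_obs())
for n in('top','side'):
    s=np.load(f'pics/{n}0.npz');print(n,s['fovy'],-s['R'].T@s['t'],s['R'][2])
E
```

```text
{'time': 0.1, 'joint_positions': array([ 1.17485514e+00,  8.78777997e-02,  1.37207527e+00, -3.02758601e-05,
        1.68361295e+00, -1.03102664e-01]), 'qvel': array([-1.57322167e-03,  9.74558281e-05, -1.85284848e-03, -9.34302993e-04,
       -4.91952051e-04,  1.52046150e-05]), 'joint_torque': array([ 1.88536636e-03, -3.41253591e+01, -3.03299975e+01,  7.19367270e-02,
        3.03439703e-02, -8.76087938e-05]), 'tool_pos': array([0.15874035, 0.52648934, 0.40363678]), 'ee_rot': array([-3.13962667e+00, -1.73168463e-04,  2.84875058e+00]), 'wrist_force': array([-0.28733066, -0.29603818,  0.12846042]), 'wrist_torque': array([ 0.02624024, -0.00930932,  0.06496913]), 'finger_force': 0.0, 'width': 0.0942587937022088}
top 50.7203871912738 [0.31160352 0.00751264 1.23152434] [ 0.1844862  -0.01102724 -0.98277324]
side 53.85308656425646 [ 0.09528432 -0.82349837  0.65600405] [ 0.42367947  0.76727328 -0.48144305]
```

View pics/top0.png

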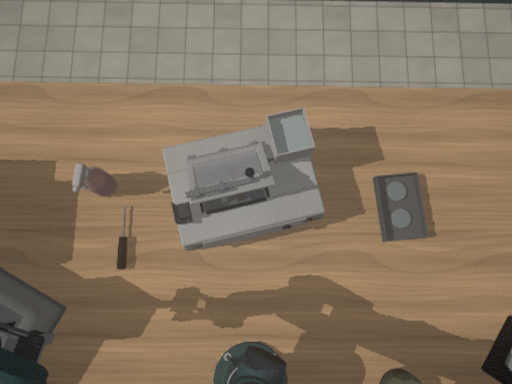

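View pics/side0.png

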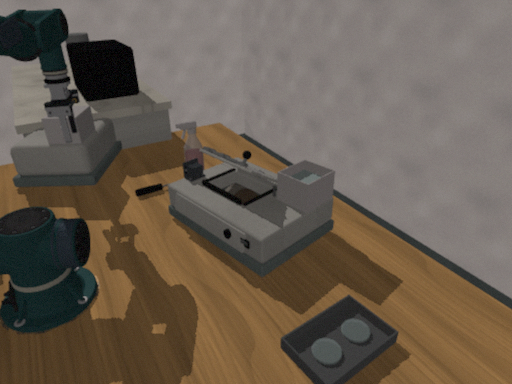

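Top view: edger at about (245,185), knob (250,172), keeper (182,212), cover standing well open. Side view: knob at (247,155), seal/opening at (238,190).

```bash
python3 - <<'E'
from h import *
T=dict(np.load('pics/top0.npz'));S=dict(np.load('pics/side0.npz'))
a=cv2.resize(T['image'][100:255,155:335],(800,689)[:2] if 0 else (696,600),interpolation=cv2.INTER_CUBIC)
cv2.imwrite('pics/tc.png',cv2.convertScaleAbs(a[:,:,::-1],alpha=1.5))
b=cv2.resize(S['image'][115:275,155:345],(712,600),interpolation=cv2.INTER_CUBIC)
cv2.imwrite('pics/sc.png',cv2.convertScaleAbs(b[:,:,::-1],alpha=1.5))
k=tri([ray(T,250,172.5),ray(S,247,155)]);print('knob',k)
E
```

```text
knob [0.54856264 0.00687339 0.2415586 ]
```

View pics/tc.png

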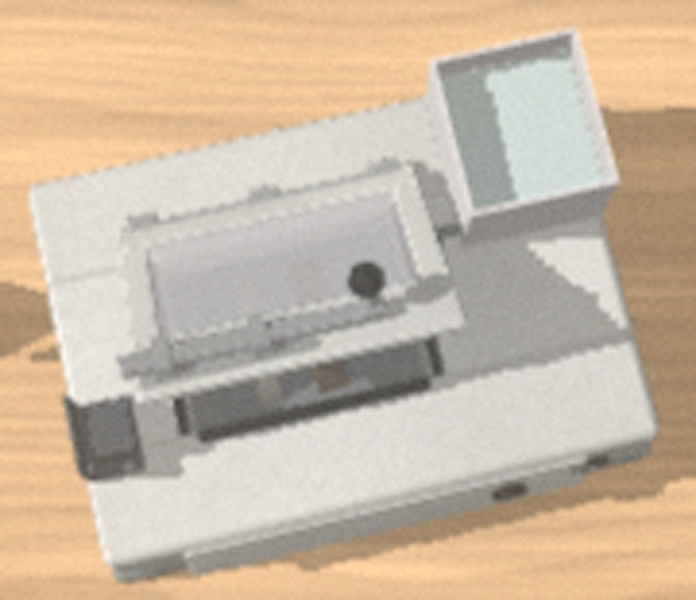

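View pics/sc.png

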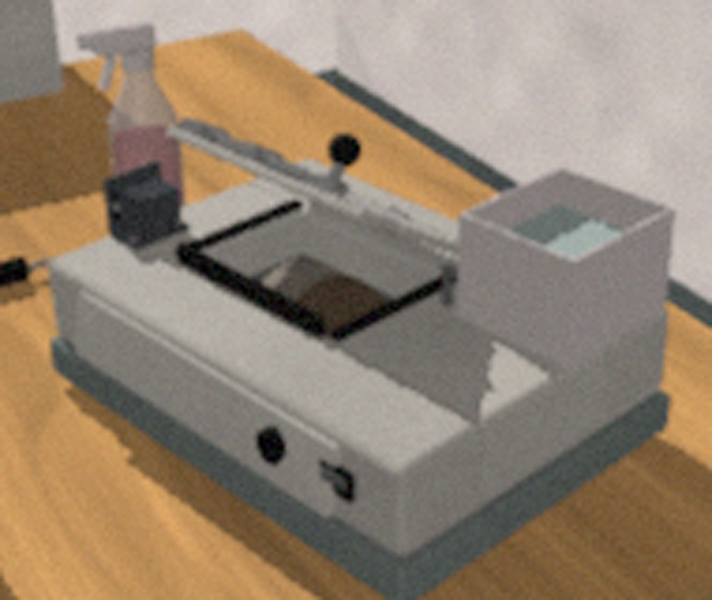

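Crops: deck corners at (32,187), (110,562), (655,440) and keeper top at (103,435) in the top crop, knob at (367,280). In the side crop the knob is at (344,150).

```bash
cat >> h.py <<'E'
def tc(u,v): return 155+u/3.867,100+v/3.871
def sc(u,v): return 155+u/3.747,115+v/3.75
E
python3 - <<'E'
from h import *
T=dict(np.load('pics/top0.npz'));S=dict(np.load('pics/side0.npz'))
RL,FL,FR=[onz(T,*tc(*p),.12) for p in((32,187),(106,562),(656,440))]
print(RL,FL,FR,np.linalg.norm(RL-FL),np.linalg.norm(FR-FL))
g=np.arctan2(*(FL-FR)[:2][::-1]); g2=np.arctan2(*(RL-FL)[:2][::-1])
sl=[onz(T,*tc(*p),.138) for p in((440,372),(205,437))]; d=sl[1]-sl[0]
print('seal',sl,np.degrees(np.arctan2(d[1],d[0]))-90)
# hinge line ends in top crop at z .134
d=onz(T,*tc(130,222),.134)-onz(T,*tc(390,165),.134); print('hinge',np.degrees(np.arctan2(d[1],d[0]))-90, onz(T,*tc(260,193),.134))
yaw=g-np.pi/2; print('edger yaw from front, side',np.degrees(yaw),np.degrees(g2))
k=tri([ray(T,*tc(367,280)),ray(S,*sc(344,150))]);print('knob',k)
for o,dd in (ray(T,*tc(367,280)),ray(S,*sc(344,150))): print('miss',np.linalg.norm(np.cross(k-o,dd)))
kp=onz(T,*tc(110,432),.156);print('keeper top',kp)
yaw=(yaw+g2)/2
ex=np.array([np.cos(yaw),np.sin(yaw)]);ey=np.array([-ex[1],ex[0]])
h=k[2]-.134;r=np.hypot(.14,.038);a=np.arctan2(h,np.sqrt(r*r-h*h))-np.arctan2(.038,.14)
H=k[:2]+ex*np.sqrt(r*r-h*h);print('yaw',np.degrees(yaw),'ang',a,'hinge',H,'knob shut',H-.14*ex)
print('keeper rel knob (edger)',(kp[:2]-k[:2])@ex,(kp[:2]-k[:2])@ey)
E
```

```text
[0.643355   0.25463653 0.12      ] [0.37077952 0.18859937 0.12      ] [ 0.46190056 -0.20084778  0.12      ] 0.2804608780292015 0.3999651553542458
seal [array([ 0.50613148, -0.04494364,  0.138     ]), array([0.45767489, 0.12003954, 0.138     ])] 16.367842612722484
hinge 13.675450720551737 [0.63706077 0.08618971 0.134     ]
edger yaw from front, side 13.168903750575762 13.618708331508689
knob [0.54862368 0.00727021 0.24150779]
miss 0.0009990827096395655
miss 0.000999082709639505
keeper top [0.45793717 0.18382181 0.156     ]
yaw 13.393806041042227 ang 0.5696618251217196 hinge [0.64337107 0.0298314 ] knob shut [ 0.50717894 -0.00259858]
keeper rel knob (edger) -0.047323026408386634 0.1927564301263774
```

apply_moves:
  moves:
    - [[-0.5, -0.4, -1.0, -0.3, 0], [-1.5, -1.1, -1.8, -0.6, 0], [-2.5, -1.8, -1.8, -0.9, 0], [-3.5, -2.6, -1.8, -1.2, 0], [-4.5, -3.3, -1.8, -1.5, 0], [-5.5, -4.0, -1.8, -1.8, 0], [-6.5, -4.8, -1.8, -2.1, 0], [-7.5, -5.5, -1.8, -2.4, 0], [-8.5, -6.2, -1.8, -2.7, 0], [-9.3, -6.8, -1.8, -3.0, 0]]

```text
time: 1.35
tool_pos: [0.5069, 0.0648, 0.494]
ee_rot: [3.141, -0.001, -2.91]
wrist_force: [0.2, 1.3, 0.1]
width: 0.0943
finger_force: 0.0
```

```bash
python3 - <<'E'
from h import *
s=snap('wrist','w1'); o=telemetry.get_obs(); print(o['tool_pos'],o['ee_rot'],s['fovy'],s['cx'],s['cy'])
R=np.array(s['R']);print(-R.T@s['t'],R)
k=np.array([.5486,.0073,.2415]);c=R@k+s['t'];f=192/np.tan(np.radians(s['fovy']/2));th=np.arctan2(np.hypot(c[0],c[1]),c[2]);print('expect knob',np.array([s['cx'],s['cy']])+f*th*c[:2]/np.hypot(c[0],c[1]))
E
```

```text
[0.50974553 0.06043249 0.49255272] [-3.13697039e+00 -1.51504071e-03 -2.91525238e+00] 65.70646984690485 258.74892673527035 192.64380368776662
[0.42799576 0.0466554  0.4748556 ] [[-2.28981275e-01  9.73430495e-01  8.04085086e-04]
 [ 9.35469614e-01  2.19823109e-01  2.76720802e-01]
 [ 2.69191711e-01  6.41160791e-02 -9.60950025e-01]]
expect knob [183.6632454  237.61335284]
```

View pics/w1.png

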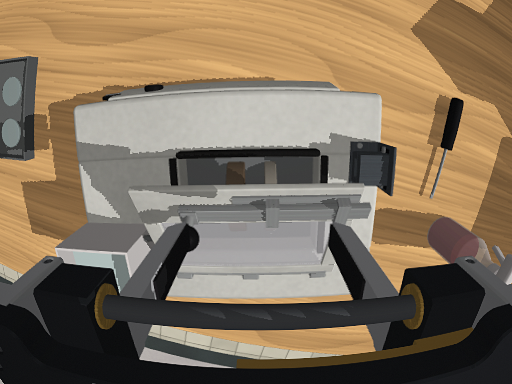

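Knob seen at about (187,238), expected (184,238): consistent within a few mm. Bolt bar runs horizontally, so yaw is right.

apply_moves:
  moves:
    - [[-0.3, -0.7, 0, 0, 0], [-0.54, -1.28, 0.2, 0, 0], [-0.54, -1.28, 0.2, 0, 0], [-0.54, -1.28, 0.2, 0, 0], [-0.54, -1.28, 0.2, 0, 0]]

```text
time: 2.02
tool_pos: [0.5462, 0.0117, 0.4854]
ee_rot: [3.142, 0.001, -2.909]
wrist_force: [0.3, -0.3, 0.3]
width: 0.094
finger_force: 0.0
```

```bash
python3 - <<'E'
from h import *
s=snap('wrist','w2'); t=snap('top','t2'); d=snap('side','s2');o=telemetry.get_obs(); print(o['tool_pos'],o['ee_rot'],o['wrist_force'])
def blob(im,x,y,r,th=60):
    g=im[y-r:y+r,x-r:x+r].max(2)<th
    n,l,st,c=cv2.connectedComponentsWithStats(g.astype('u1'));return [(st[i,4],(c[i]+[x-r,y-r]).round(1).tolist()) for i in range(1,n) if st[i,4]>8]
R=np.array(s['R']);k=np.array([.5486,.0073,.2415]);c=R@k+s['t'];f=192/np.tan(np.radians(s['fovy']/2));th=np.arctan2(np.hypot(c[0],c[1]),c[2]);e=np.array([s['cx'],s['cy']])+f*th*c[:2]/np.hypot(c[0],c[1]);print('expect',e)
print(blob(s['image'],int(e[0]),int(e[1]),35)); print(blob(d['image'],247,155,12))
E
```

```text
[0.54628851 0.01151429 0.48534021] [-3.14145063e+00  1.08272939e-03 -2.90951737e+00] [ 0.00638322 -0.21181778 -0.68640242]
expect [252.06651167 213.06587576]
[(np.int32(676), [254.1, 213.7])]
[(np.int32(53), [246.5, 154.6])]
```

View pics/w2.png

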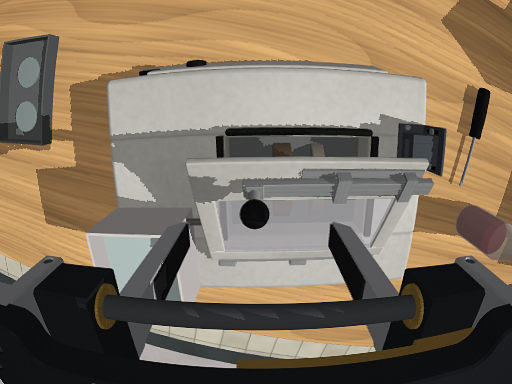

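Knob at (254,214) centred between the fingers ahead; bolt and keeper (422,150) clear. Descend.

apply_moves:
  moves:
    - [[-0.04, -0.06, 0.5, 0, 0], [-0.04, -0.06, 1.0, 0, 0], [-0.04, -0.06, 1.28, 0, 0], [-0.04, -0.06, 1.28, 0, 0], [-0.04, -0.06, 1.28, 0, 0.3], [-0.04, -0.06, 1.28, 0, 0.6]]

```text
time: 2.92
tool_pos: [0.5495, 0.0083, 0.4221]
ee_rot: [-3.141, 0.002, -2.911]
wrist_force: [0.1, 0.3, 0.1]
width: 0.0777
finger_force: 0.0
```

apply_moves:
  moves:
    - [[0, 0, 0, 0, 0.7], [0, 0, 0, 0, 0.8], [0, 0, 0, 0, 0.85], [0, 0, 0, 0, 0.9], [0, 0, 0, 0, 0.95], [0, 0, 0, 0, 1]]

```text
time: 3.68
tool_pos: [0.5494, 0.0084, 0.4207]
ee_rot: [3.141, 0.0, -2.911]
wrist_force: [0.1, 0.6, -0.3]
width: 0.0224
finger_force: 30.0
```

apply_moves:
  moves:
    - [[0.09, 0, 0.08, 0, 1], [0.18, 0, 0.17, 0, 1], [0.26, 0, 0.26, 0, 1], [0.34, 0, 0.36, 0, 1], [0.42, 0, 0.46, 0, 1], [0.49, 0, 0.57, 0, 1], [0.56, 0, 0.68, 0, 1], [0.62, 0, 0.79, 0, 1], [0.68, 0, 0.9, 0, 1], [0.68, 0, 0.9, 0, 1]]

```text
time: 4.92
tool_pos: [0.516, 0.0002, 0.3746]
ee_rot: [-3.141, -0.002, -2.911]
wrist_force: [1.2, -0.9, -1.6]
width: 0.0222
finger_force: 30.0
```

apply_moves:
  moves:
    - [[0.05, 0, 0.1, 0, 1], [0.08, 0, 0.18, 0, 1], [0.11, 0, 0.26, 0, 1], [0.12, 0, 0.3, 0, 1], [0.13, 0, 0.34, 0, 1], [0.13, 0, 0.34, 0, 1]]

```text
time: 5.68
tool_pos: [0.5097, -0.0011, 0.3583]
ee_rot: [3.141, -0.001, -2.911]
wrist_force: [0.5, -3.5, 0.0]
width: 0.0224
finger_force: 30.0
```

```bash
python3 - <<'E'
from h import *
s=snap('wrist','w3'); snap('side','s3'); o=telemetry.get_obs(); print(o['tool_pos'],o['ee_rot'],o['wrist_force'],o['width'])
E
```

```text
[ 0.50975262 -0.0010888   0.35832021] [ 3.14145171e+00 -1.32468452e-03 -2.91089641e+00] [-0.10828676 -2.13701273  0.59446525] 0.02263655152674903
```

View pics/w3.png

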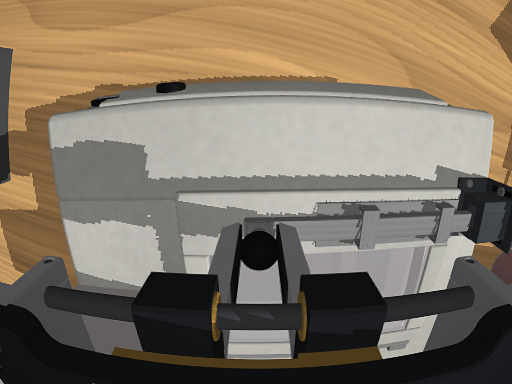

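The cover is nearly shut; knob gripped at (260,250), bolt tip at about (455,222) just short of the keeper. Now feel for the seal.

apply_moves:
  moves:
    - [[0.01, 0, 0.02, 0, 1], [0.01, 0, 0.04, 0, 1], [0.01, 0, 0.04, 0, 1], [0.01, 0, 0.04, 0, 1]]

```text
time: 6.28
tool_pos: [0.5093, -0.0011, 0.3568]
ee_rot: [3.142, -0.001, -2.911]
wrist_force: [-3.6, -3.7, 4.0]
width: 0.0227
finger_force: 30.0
```

apply_moves:
  moves:
    - [[0, 0, 0.02, 0, 1], [0.01, 0, 0.04, 0, 1], [0.01, 0, 0.04, 0, 1], [0.01, 0, 0.04, 0, 1]]

```text
time: 6.78
tool_pos: [0.5089, -0.0013, 0.3552]
ee_rot: [-3.141, 0.0, -2.911]
wrist_force: [-4.5, -2.6, 4.9]
width: 0.0227
finger_force: 30.0
```

apply_moves:
  moves:
    - [[0.02, 0.04, 0, 0, 1], [0.02, 0.08, 0, 0, 1], [0.02, 0.1, 0, 0, 1], [0.02, 0.1, 0, 0, 1]]

```text
time: 7.28
tool_pos: [0.5072, 0.0037, 0.3552]
ee_rot: [-3.142, 0.002, -2.911]
wrist_force: [0.1, -1.4, 5.4]
width: 0.0221
finger_force: 30.0
```

apply_moves:
  moves:
    - [[0, 0.02, 0, 0, 1], [0, 0.04, 0, 0, 1], [0, 0.04, 0, 0, 1]]

```text
time: 7.65
tool_pos: [0.5068, 0.0052, 0.3552]
ee_rot: [-3.141, 0.002, -2.911]
wrist_force: [1.1, -4.2, 5.5]
width: 0.0224
finger_force: 30.0
```

apply_moves:
  moves:
    - [[0, 0.02, 0, 0, 1], [0, 0.04, 0, 0, 1], [0, 0.04, 0, 0, 1]]

```text
time: 8.02
tool_pos: [0.5065, 0.0062, 0.3552]
ee_rot: [-3.137, 0.002, -2.912]
wrist_force: [1.1, -7.7, 5.7]
width: 0.0226
finger_force: 30.0
```

apply_moves:
  moves:
    - [[0, 0.02, 0, 0, 1], [0, 0.04, 0, 0, 1], [0, 0.04, 0, 0, 1]]

```text
time: 8.4
tool_pos: [0.5058, 0.0094, 0.3548]
ee_rot: [-3.142, 0.001, -2.91]
wrist_force: [1.0, -2.9, 4.9]
width: 0.0224
finger_force: 30.0
```

apply_moves:
  moves:
    - [[0, 0.02, 0, 0, 1], [0, 0.04, 0, 0, 1], [0, 0.04, 0, 0, 1]]

```text
time: 8.78
tool_pos: [0.5052, 0.0114, 0.3548]
ee_rot: [3.141, 0.001, -2.91]
wrist_force: [3.0, -2.6, 3.7]
width: 0.0224
finger_force: 30.0
```

```bash
python3 - <<'E'
from h import *
s=snap('wrist','w4'); print(telemetry.get_obs()['wrist_force'])
im=cv2.resize(s['image'][160:280,230:512],(800,340),interpolation=cv2.INTER_CUBIC)
im3=cv2.resize(np.load('pics/w3.npz')['image'][160:280,230:512],(800,340)[:2] if 0 else (600,255),interpolation=cv2.INTER_CUBIC)
im4=cv2.resize(im,(600,255)); cv2.imwrite('pics/c4.png',cv2.convertScaleAbs(np.vstack([im3,im4])[:,:,::-1],alpha=1.4))
E
```

```text
[ 2.78112256 -2.72336309  3.44976994]
```

View pics/c4.png

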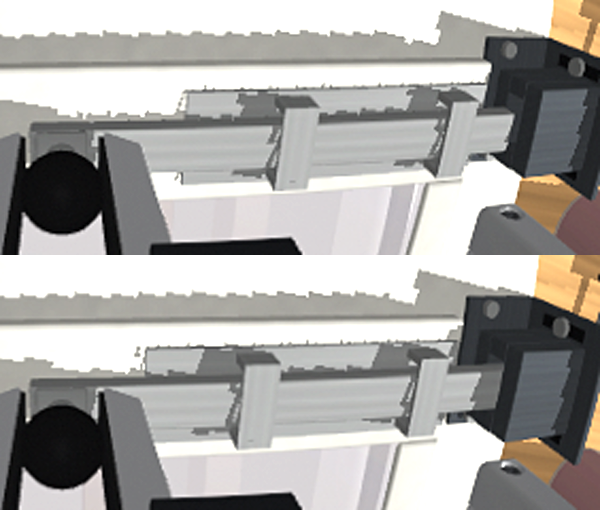

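Bolt tip is now at the socket face (about (500,385) in the lower crop), with only sliding friction on the force reading. Keep easing it in.

apply_moves:
  moves:
    - [[-0.01, 0.02, 0, 0, 1], [-0.02, 0.04, 0, 0, 1], [-0.02, 0.04, 0, 0, 1]]

```text
time: 9.2
tool_pos: [0.5053, 0.0134, 0.3547]
ee_rot: [3.141, -0.001, -2.911]
wrist_force: [0.0, -3.5, 6.3]
width: 0.0224
finger_force: 30.0
```

apply_moves:
  moves:
    - [[0, 0.02, 0, 0, 1], [0, 0.04, 0, 0, 1], [0, 0.04, 0, 0, 1]]

```text
time: 9.57
tool_pos: [0.5048, 0.0154, 0.3546]
ee_rot: [3.141, -0.001, -2.911]
wrist_force: [-0.4, -3.3, 4.7]
width: 0.0229
finger_force: 30.0
```

apply_moves:
  moves:
    - [[0, 0.03, 0, 0, 1], [0, 0.06, 0, 0, 1], [0, 0.09, 0, 0, 1], [0, 0.12, 0, 0, 1], [0, 0.12, 0, 0, 1]]

```text
time: 10.2
tool_pos: [0.5033, 0.0212, 0.3546]
ee_rot: [3.141, -0.002, -2.911]
wrist_force: [-1.3, -3.9, 5.9]
width: 0.0223
finger_force: 30.0
```

apply_moves:
  moves:
    - [[0, 0.03, 0, 0, 1], [0, 0.06, 0, 0, 1], [0, 0.08, 0, 0, 1], [0, 0.08, 0, 0, 1]]

```text
time: 10.7
tool_pos: [0.5024, 0.0251, 0.3546]
ee_rot: [3.141, -0.002, -2.911]
wrist_force: [-0.5, -2.9, 5.8]
width: 0.0223
finger_force: 30.0
```

apply_moves:
  moves:
    - [[0, 0.02, 0, 0, 1], [0, 0.04, 0, 0, 1], [0, 0.06, 0, 0, 1], [0, 0.06, 0, 0, 1]]

```text
time: 11.2
tool_pos: [0.5017, 0.028, 0.3546]
ee_rot: [3.141, -0.002, -2.911]
wrist_force: [-0.7, -2.8, 5.0]
width: 0.0222
finger_force: 30.0
```

apply_moves:
  moves:
    - [[0, 0.02, 0, 0, 1], [0, 0.03, 0, 0, 1], [0, 0.03, 0, 0, 1]]

```text
time: 11.58
tool_pos: [0.5013, 0.0294, 0.3546]
ee_rot: [3.141, -0.002, -2.911]
wrist_force: [-1.0, -3.2, 4.4]
width: 0.0224
finger_force: 30.0
```

apply_moves:
  moves:
    - [[0, 0.02, 0, 0, 1], [0, 0.03, 0, 0, 1], [0, 0.03, 0, 0, 1]]

```text
time: 11.95
tool_pos: [0.5011, 0.0305, 0.3546]
ee_rot: [-3.141, -0.002, -2.911]
wrist_force: [-1.1, -4.6, 5.4]
width: 0.0225
finger_force: 30.0
```

apply_moves:
  moves:
    - [[0, 0.01, 0, 0, 1], [0, 0.02, 0, 0, 1], [0, 0.02, 0, 0, 1]]

```text
time: 12.32
tool_pos: [0.501, 0.0309, 0.3546]
ee_rot: [-3.139, -0.002, -2.912]
wrist_force: [-1.0, -8.4, 4.2]
width: 0.0227
finger_force: 30.0
```

apply_moves:
  moves:
    - [[0, 0.01, 0, 0, 1], [0, 0.02, 0, 0, 1], [0, 0.02, 0, 0, 1]]

```text
time: 12.7
tool_pos: [0.5009, 0.0312, 0.3546]
ee_rot: [-3.137, -0.002, -2.913]
wrist_force: [-0.7, -10.1, 4.2]
width: 0.0224
finger_force: 30.0
```

Bottomed out (about 10 N at 33 mm of travel). Relax the push, then open.

apply_moves:
  moves:
    - [[0, -0.02, 0, 0, 1], [0, -0.03, -0.02, 0, 1], [0, -0.03, -0.04, 0, 0.9], [0, -0.03, -0.04, 0, 0.8], [0, -0.03, -0.04, 0, 0.7], [0, -0.03, -0.04, 0, 0.6], [0, -0.03, -0.04, 0, 0.5], [0, -0.03, -0.04, 0, 0.5]]

```text
time: 13.7
tool_pos: [0.5012, 0.0317, 0.3564]
ee_rot: [3.141, -0.001, -2.91]
wrist_force: [-0.4, 0.3, 0.5]
width: 0.0466
finger_force: 0.0
```

apply_moves:
  moves:
    - [[0, -0.03, -0.3, 0, 0.5], [0, -0.03, -0.8, 0, 0.5], [0, -0.03, -1.4, 0, 0.5], [0, -0.03, -1.8, 0, 0.5], [0, -0.03, -2.0, 0, 0.5], [0, -0.03, -2.0, 0, 0.5], [0, -0.03, -2.0, 0, 0.5]]

```text
time: 14.58
tool_pos: [0.5016, 0.0299, 0.4557]
ee_rot: [3.141, -0.002, -2.911]
wrist_force: [0.3, 0.7, -0.7]
width: 0.0468
finger_force: 0.0
```

```bash
python3 - <<'E'
from h import *
s=snap('wrist','w5'); d=snap('side','s5');o=telemetry.get_obs();print(o['wrist_force'],o['tool_pos'])
T=snap('top','t5')
def blob(im,x,y,r,th=60):
    g=im[y-r:y+r,x-r:x+r].max(2)<th
    n,l,st,c=cv2.connectedComponentsWithStats(g.astype('u1'));return [(st[i,4],c[i]+[x-r,y-r]) for i in range(1,n) if st[i,4]>20]
a=cv2.resize(s['image'],(400,300));b=cv2.resize(d['image'][120:240,160:320],(400,300),interpolation=cv2.INTER_CUBIC)
cv2.imwrite('pics/c5.png',cv2.convertScaleAbs(np.hstack([a,b])[:,:,::-1],alpha=1.4))
R=s['R'];k=np.array([.501,.031,.176]);c=R@k+s['t'];f=192/np.tan(np.radians(s['fovy']/2));th=np.arctan2(np.hypot(c[0],c[1]),c[2]);e=np.array([s['cx'],s['cy']])+f*th*c[:2]/np.hypot(c[0],c[1]);print(e)
for n,c in blob(s['image'],int(e[0]),int(e[1]),25): print(n,c,onz(s,*c,.176,True))
E
```

```text
[1.00143728 0.20654858 0.67468958] [0.50163469 0.02990778 0.45548127]
[259.29366408 198.6725909 ]
516 [259.0620155  198.62596899] [0.50100485 0.03078282 0.176     ]
```

View pics/c5.png

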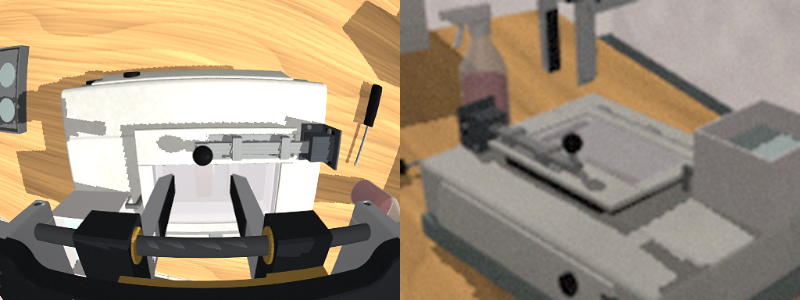

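Knob at (202,155) in the wrist half, unmoved after release. The cover lies shut with the bolt in the keeper. Handing in.

```bash
python3 -c "
from bench import ticket
print(ticket.close_job())"
```

```text
the job is handed in; nothing more can be done
None
```

I shut the cover onto its seal and slid the bolt until it bottomed in the keeper. The push peaked at about 10 N sideways and 6 N down. The gripper is clear, the cover and bolt stayed put after release, and I've handed in the job; no verdict came back.

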